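Hold a press plate flush on the tilted glue-up stage

ROBOT

A 6-joint arm with a two-finger parallel gripper is mounted at the origin on a cart in front of the work surface, level with it; the furniture and walls round the work are solid. World frame = base frame: x ahead of the robot, y to its left, z up, the work surface at z = 0. Lengths are in m, angles in rad, forces in N, time in s.
With the tool pointing down it reaches from about 0.3 to 0.775 m from the base axis. Payload 14.6 kg.
Tool frame: the origin (TCP) lies at the very end of the fingers, on their centre line; the grasp point (between the pads) lies 19 mm behind it; z points along the fingers, y is the line along which they close (so a half turn about z gives the same grasp; the last joint's range is limited). The gripper opens to 94 mm and grips with 3 to 60 N. Pads are 16 mm wide; open, the fingers measure 119 mm over their backs; the gripper's body (75 mm by 177 mm) begins 78 mm behind the grasp point.
Start: joints at [-0.067, 0.3, 1.521, -0, 1.321, -0.067], TCP at [0.55, -0, 0.205] pointing down, gripper open.
Joint ranges: [-3.03, 3.03], [-0.79, 2.21], [0.23, 2.52], [-1.04, 4.18], [0, 3.07], [-2.55, 2.55]. Speed limits (rad/s): [2.22, 2.22, 2.57, 3.14, 3.14, 3.14].

INTERFACE

Orientations are given as [roll, pitch, yaw] about the fixed x, y, z axes, in that order (R = Rz(yaw) Ry(pitch) Rx(roll)).
In Python, from station import ctrl gives the robot as it stands.
- The arm moves only by the tool move_arm, never from a script. Its argument "increments" is a list of rows, each a list of 7 numbers: the opening, from 0 (shut) to 1 (fully open), then the shift along the tool's x, y, z in units of 50 mm (1.0 is 50 mm), then the turn, a rotation vector about the tool's x, y, z in rad. In form: [[claw, tx, ty, tz, rx, ry, rz], ...]. A call has 1 to 20 rows; each row shifts and turns the commanded pose from where the row before left it, along the tool's axes as they then stand; what a row does not reach is not made up. A row lasts 1/10 s, in which the tool goes at most 50 mm and 8.59 degrees, less where a joint would pass 70% of its speed; a pose out of reach is approached as far as the arm can. A call is refused whole if a number of a shift passes 1 or a number of a turn 0.15, either way. A call with a gripper value outside its range is refused whole. The fingers move at their own pace and stop on an object; "force" is the grip in N (left out, the last holds). Time passes only in rows, so rows that do not move let the fingers close. It gives the time, the measured TCP pose, the force, the opening and the grip force at its end, in the units of the state.
- ctrl.get_obs(): the state, without advancing time (a new reading comes with each control period).
- ctrl.camera(name): name is "scene" or "side" or "wrist"; returns a dict with "color" (420x560x3 uint8, blue, green, red), "K" (3x3 intrinsics, pixels), "pose" (4x4, takes a point from camera to world coordinates); the wrist camera has in their place "tool_from_camera" (4x4, takes a point from camera to tool coordinates, whose origin is the TCP and whose axes are the flange's). Camera axes: x right, y down, z forward; pixel columns grow to the right and rows downward; lengths in m; the calibration is good to about 2 mm. The wrist camera is an equidistant fisheye: a pixel r from the principal point sees the ray r / f radians off the axis. A picture is of the moment at which its call begins: read the wrist's pose just before it. There is no depth.
- ctrl.hand_in(): hands the job in; it is judged then, once.
Trained networks look in a picture, given as the dict that the camera call returned (one of the last four; its "shot" number tells which), for a name from the list of things; names that differ only in an ending like _2 or _b are one class to them, and where a whole thing is asked for, a point or a joint stands for the part that bears it (a point fixed in the world has none). Each returns a list of dicts, best first, with "conf" (0 to 1); they miss things now and then, are a little off and sometimes report something else, mostly with a low value. They report only what shows in the picture. A call takes as long as a camera call. They do not tell look-alikes from the thing itself.
- ctrl.cut_out(name, picture): "mask" (420x560 bool, what is visible of it) and "centre" ([row, column] in pixels, amid what is visible of it).
The state is a dict: "time_s": time; "qpos": joint angles; "joint_vel": joint speeds; "tau": joint torques, N m; "ee_pos": TCP position; "eef_rot": TCP orientation; "force": force on the tool from outside, world axes, zero at the start; "moment": the same for the moment, N m; "grip_width": finger opening in m; "grip_force": force on a finger pad.
Only numpy, scipy, OpenCV 4.12 (cv2) and the standard library are available. Lean on these libraries where they do the work, as an engineer would, in place of code of your own. Each camera call takes 0.05 s, during which the arm holds its last target. There are 200 camera calls.

TASK

A glue-up is to be pressed on the tilted stage: pick up the press plate by its rib, lean it to the slope of the stage and set it flush on the aluminium face, square, midway across the width, with its lower short edge against the stop ledge. Press it on lightly and finish like that: the program ends while still gripping the plate and pressing it on the face, nothing is let go. Do not shift the slope of the stage, do not press hard, and leave the other things on the bench where they are.

Things in the scene. Friction and masses are not known exactly. Their poses are not given: they have to be found in the camera images.
- press_plate: loose steel plate 80 (x) by 50 (y) by 8 mm with an upright black grip rib on its middle, 52 mm long (x), 12 mm thick (y), reaching from 8 to 44 mm above the underside. Starts flat on the bench at the left, rib up, x within 0.6 rad of straight ahead. 0.13 to 0.21 kg. Origin: centre of the flat underside; z out of the rib's top. A half turn about z makes no difference.
- stage: tilting stage fixed to the bench: dark base 160 (x) by 120 (y) mm, ears 42 mm high at the low front end, an upright plate 34x6 mm at its right (y -54, x +40 mm) 91 mm high. On it an aluminium face plate 130x90x10 mm, hinged in front, locked at a slope that differs each time. Origin: centre of the base's underside; x from low to high end, away from the robot within 0.3 rad.
- stage_face (a point): point on the aluminium face, mid-width, at the foot of the stop ledge. x runs up the slope, y across to the left, z straight out of the face. The face extends 122 mm up from here and 45 mm to either side. The steel ledge (x -8 to 0 mm, full width) stands 6 mm above the face. A plate flush, centred and against the ledge has its origin at (40, 0, 0) mm in this frame.
- stage_tilt (a joint): slope of the aluminium face, rad: 0 is level, larger is steeper; locked by strong friction at 0.17 to 0.45. The hinge line lies 35 mm above the bench; from it the stage_face point lies 8 mm up the slope and 10 mm out along the face's normal.
- parts_tray: bystander: black open parts tray 100x150x22 mm at the front right. Origin: centre of its underside.
- calliper: bystander: steel calliper 68x200x10 mm lying at the front edge. Origin: centre of its underside.
- screwdriver: bystander: screwdriver with yellow handle, 145 mm, lying at the front left. Origin: centre of its underside.
- solder_reel: bystander: small solder reel, 50 mm across, 28 mm high, on the right. Origin: centre of its underside.
- flux_bottle: bystander: small bottle with a nozzle, 36 mm across, 94 mm high, on the right. Origin: centre of its underside.
- tweezers: bystander: black tweezers 124 mm long lying in front, near the plate and the stage. Origin: centre of its underside.
Mind the look-alikes: they are no part of the job. What is shaped like the press_plate but yellow is not meant.

How it is judged:
By the outcome, as a careful person would: the job done as asked, in the order asked, and still so for the second after the job is handed in, while the arm keeps its last pose, push and grip.
It also fails if it takes over 35 s, if anything falls off the work surface, if the arm or the gripper's body presses on something with over 40 N, if the wrist force passes 120 N, or if a joint passes its speed limit or range.

## Working session

There is one attempt and no reset: what is moved stays moved. The work goes in short steps, Python scripts to look and compute and a tool call to move; the robot and the scene stay as the last step left them, time stands still between calls to the robot, and variables do not carry over. Pictures are saved under pics/ and viewed, at most 10 in all, crops included, and the job is handed in when it is done.

Besides the shell and the picture viewer there is one more tool, called after ">>>" in YAML: its name, and indented under it one key for each argument. move_arm: Moves the arm, as the interface text tells. Its arguments: {"type":"object","properties":{"increments":{"type":"array","items":{"type":"array","items":{"type":"number"}}},"force":{"type":"number"}},"required":["increments"]}

```bash
ls; mkdir -p pics
cat > h.py <<'E'
import numpy as np, cv2, pickle
from station import ctrl
from scipy.spatial.transform import Rotation as R
def ray(p,uv):
    d=np.linalg.inv(p["K"])@[uv[0],uv[1],1.]; T=p["pose"]; return T[:3,3],T[:3,:3]@d
def onz(p,uv,z):
    o,d=ray(p,uv); return o+d*(z-o[2])/d[2]
def proj(p,X):
    T=np.linalg.inv(p["pose"]); c=np.atleast_2d(X)@T[:3,:3].T+T[:3,3]; q=c@p["K"].T; return q[:,:2]/q[:,2:]
E
python3 - <<'E'
from h import *
print(ctrl.get_obs())
ims=[]
for n in ["scene","side"]:
    p=ctrl.camera(n); pickle.dump(p,open(n+'.pkl','wb')); cv2.imwrite(f'pics/{n}.png',p['color'])
    print(n,p['K'].round(1).tolist(),p['pose'].round(3).tolist())
    for t in ["press_plate","stage","stage_face","tweezers"]:
        for r in ctrl.cut_out(t,p):
            m=r['mask']; ys,xs=np.nonzero(m); print(t,round(r['conf'],2),r['centre'],m.sum(),xs.min(),xs.max(),ys.min(),ys.max(), onz(p,r['centre'][::-1],0.02).round(3))
            np.save(f'{n}_{t}_{int(r["conf"]*100)}.npy',m)
E
```

```text
pics
{'time_s': 0.0, 'qpos': array([-6.66164050e-02,  3.00478937e-01,  1.52159301e+00,  2.22125158e-05,
        1.32068806e+00, -6.65769603e-02]), 'joint_vel': array([-0.00152422,  0.00010396,  0.00097207, -0.00142099,  0.00065023,
        0.00126854]), 'tau': array([-1.53750298e-03, -5.31805658e+01, -3.52735734e+01,  7.07558286e-02,
        2.43994006e-02, -4.79655944e-05]), 'ee_pos': array([5.49735293e-01, 1.15411797e-05, 2.04876983e-01]), 'eef_rot': array([-3.14042931e+00, -9.91290286e-05,  1.57075131e+00]), 'force': array([-0.46875336,  0.10434316, -0.12461576]), 'moment': array([-0.01154604, -0.00474169,  0.03597876]), 'grip_force': 0.0, 'grip_width': 0.09439459136281718}
scene [[404.6, 0.0, 285.6], [0.0, 404.6, 210.1], [0.0, 0.0, 1.0]] [[0.494, -0.498, 0.712, -0.158], [-0.869, -0.305, 0.39, -0.503], [0.023, -0.812, -0.584, 0.633], [0.0, 0.0, 0.0, 1.0]]
press_plate 0.88 [196.1, 233.7] 452 221 250 185 203 [0.573 0.059 0.02 ]
stage 0.72 [201.5, 292.3] 2304 259 322 170 225 [ 0.634 -0.089  0.02 ]
stage_face 0.87 [189.2, 289.0] 1313 265 322 170 211 [ 0.682 -0.052  0.02 ]
tweezers 0.65 [191.8, 291.8] 1311 265 322 170 210 [ 0.675 -0.065  0.02 ]
tweezers 0.61 [226.0, 222.9] 186 207 240 217 230 [0.452 0.004 0.02 ]
side [[383.4, 0.0, 284.1], [0.0, 383.4, 212.6], [0.0, 0.0, 1.0]] [[-0.997, 0.055, -0.06, 0.575], [0.08, 0.536, -0.84, 0.608], [-0.014, -0.842, -0.539, 0.507], [0.0, 0.0, 0.0, 1.0]]
press_plate 0.93 [281.0, 256.5] 945 235 279 262 302 [0.591 0.077 0.02 ]
press_plate 0.84 [310.4, 319.0] 1308 296 342 292 323 [0.487 0.159 0.02 ]
stage 0.94 [233.7, 228.2] 3734 193 270 195 262 [ 0.649 -0.079  0.02 ]
stage 0.18 [307.7, 316.9] 1338 296 342 292 324 [0.49  0.153 0.02 ]
stage_face 0.86 [224.2, 230.5] 1617 202 265 206 236 [ 0.646 -0.115  0.02 ]
tweezers 0.61 [253.2, 313.7] 22 310 315 249 260 [0.474 0.007 0.02 ]
```

Run:
```python
import cv2,numpy as np
a=cv2.imread('pics/scene.png')[130:280,150:410];b=cv2.imread('pics/side.png')[170:340,160:420]
a=cv2.resize(a,None,fx=3,fy=3,interpolation=2);b=cv2.resize(b,None,fx=3,fy=3,interpolation=2)
cv2.imwrite('pics/a.png',a);cv2.imwrite('pics/b.png',b)
```

```text
(no output)
```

View pics/a.png

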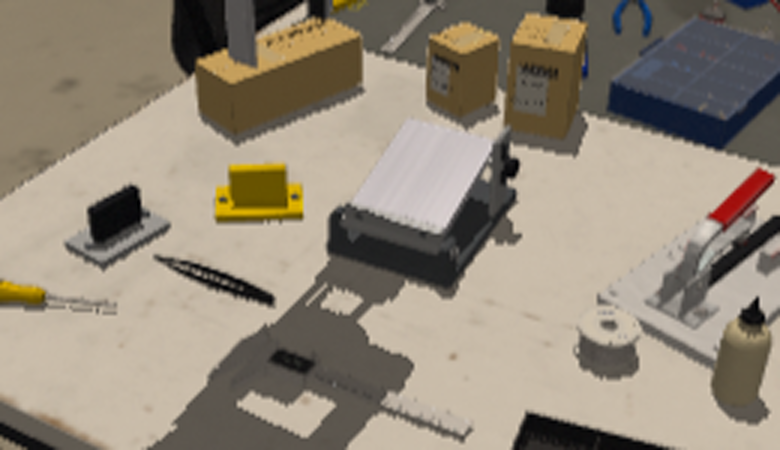

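View pics/b.png

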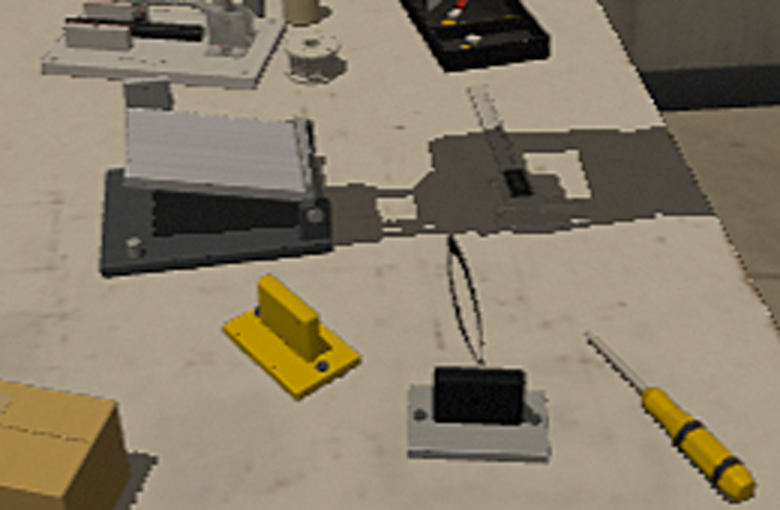

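In crop a (offset 150,130, ×3) the candidates are the steel plate with black rib at scene (189,205) / side (319,308), and the yellow look-alike at scene (236,195) / side (257,281). I choose the steel one, at about (0.487, 0.159). The stage, tweezers and screwdriver are clearly visible too. Next is the wrist view.

Run:
```python
from h import *
o=ctrl.get_obs(); p=ctrl.camera('wrist'); p['ee']=o['ee_pos'];p['rot']=o['eef_rot'];pickle.dump(p,open('w0.pkl','wb')); cv2.imwrite('pics/w0.png',p['color'])
print(p['K'],p['tool_from_camera'].round(4))
for t in ["press_plate","stage","stage_face"]:
    for r in ctrl.cut_out(t,p): print(t,r['conf'],r['centre'])
```

```text
[[325.1922621    0.         281.81003562]
 [  0.         325.1922621  213.99358803]
 [  0.           0.           1.        ]] [[ 2.000e-04 -9.638e-01 -2.665e-01  7.800e-02]
 [ 1.000e+00  3.000e-04 -1.000e-04  1.300e-03]
 [ 1.000e-04 -2.665e-01  9.638e-01 -1.797e-01]
 [ 0.000e+00  0.000e+00  0.000e+00  1.000e+00]]
press_plate 0.68 [136.5, 318.8]
press_plate 0.59 [73.4, 230.1]
stage 0.92 [246.5, 345.6]
stage 0.37 [181.9, 225.2]
stage_face 0.97 [260.6, 345.6]
stage_face 0.42 [248.9, 345.2]
```

View pics/w0.png

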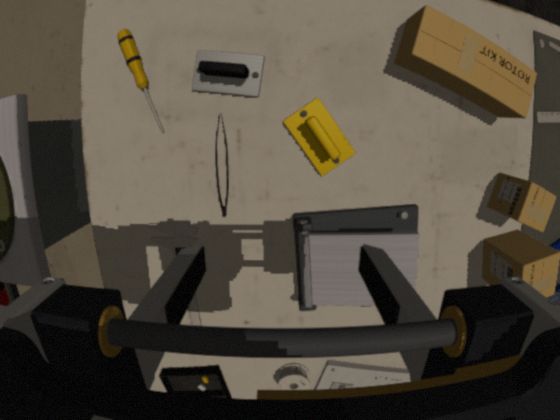

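The wrist picture shows the steel plate at (228,74), the yellow look-alike at (320,136), the stage face at (350,265) with its ledge on the left at about (306,265), and the tweezers at (222,165).

```bash
cat >> h.py <<'E'
def wT(p):
    T=np.eye(4);T[:3,:3]=R.from_euler('xyz',p['rot']).as_matrix();T[:3,3]=p['ee'];return T@p['tool_from_camera']
def wray(p,uv):
    K=p['K'];d=(np.atleast_2d(uv)-K[:2,2])/K[0,0];r=np.linalg.norm(d,axis=1,keepdims=True)+1e-12
    v=np.hstack([d/r*np.sin(r),np.cos(r)]);T=wT(p);return T[:3,3],v@T[:3,:3].T
def wonz(p,uv,z):
    o,d=wray(p,uv);return o+d*((z-o[2])/d[:,2:])
def wproj(p,X):
    T=np.linalg.inv(wT(p));c=np.atleast_2d(X)@T[:3,:3].T+T[:3,3];n=np.linalg.norm(c[:,:2],axis=1,keepdims=True)+1e-12
    return c[:,:2]/n*np.arctan2(n,c[:,2:])*p['K'][0,0]+p['K'][:2,2]
def pr(p,X): return wproj(p,X) if 'tool_from_camera' in p else proj(p,X)
def shot(n,save):
    o=ctrl.get_obs();p=ctrl.camera(n);p['ee']=o['ee_pos'];p['rot']=o['eef_rot'];pickle.dump(p,open(save+'.pkl','wb'));cv2.imwrite(f'pics/{save}.png',p['color']);return p
def box(x0,x1,y0,y1,z0,z1): return np.array([[x,y,z] for x in(x0,x1) for y in(y0,y1) for z in(z0,z1)])
def sil(p,parts,S=4):
    m=np.zeros((420*S,560*S),np.uint8)
    for X in parts:
        h=cv2.convexHull(((pr(p,X)+.5)*S-.5).astype(np.float32)).round().astype(np.int32);cv2.fillConvexPoly(m,h,255)
    return cv2.resize(m,(560,420),interpolation=cv2.INTER_AREA)/255.
PL=[box(-.04,.04,-.025,.025,0,.008),box(-.026,.026,-.006,.006,.008,.044)]
FA=[box(-.008,.122,-.045,.045,-.01,0),box(-.008,0,-.045,.045,0,.006)]
def plate(q): # x y yaw
    c=R.from_euler('z',q[2]).as_matrix();return [X@c.T+[q[0],q[1],0] for X in PL]
def facepose(q): # hinge x,y, yaw, tilt -> R, stage_face pos
    M=R.from_euler('ZY',[q[2],-q[3]]).as_matrix();return M,np.array([q[0],q[1],.035])+M@[.008,0,.01]
def face(q):
    M,o=facepose(q);return [X@M.T+o for X in FA]
def fit(model,q0,views,step):
    from scipy.optimize import minimize
    def c(q):
        s=0
        for p,m,ok in views:
            a=sil(p,model(q));s+=(np.abs(a-m)*ok).sum()/m.sum()
        return s
    st=np.array(step);q=np.array(q0,float)
    for _ in range(2):
        sx=np.vstack([q]+[q+np.eye(len(q))[i]*st[i] for i in range(len(q))])
        r=minimize(c,q,method='Nelder-Mead',options=dict(initial_simplex=sx,maxiter=150));q=r.x;st=-st/2
    return q,r.fun
E
python3 - <<'E'
from h import *
p=pickle.load(open('w0.pkl','rb'))
print('plate',wonz(p,[[228,74]],.008))
c=[wonz(p,[u],.008)[0] for u in [(195,52),(265,54),(263,97),(192,94)]];print(np.round(c,3))
w=shot('wrist','w1');V=[]
for n,q in(('wrist',w),('side',ctrl.camera('side')),('scene',ctrl.camera('scene'))):
    for t in ('press_plate','stage_face'):
        rs=ctrl.cut_out(t,q)
        if t=='press_plate': 
            rs=[r for r in rs if np.hypot(*(np.array(r['centre'])[::-1]-pr(q,[[.487,.155,.015]])[0]))<20]
        if rs: V.append((n,t,q,rs[0]['mask'].astype(float),rs[0]['conf']))
pickle.dump(V,open('V.pkl','wb'))
one=np.ones((420,560))
for n in('wrist','side','scene'):
  for t in('press_plate','stage_face'):
    v=[(a[2],a[3],one) for a in V if a[0]==n and a[1]==t]
    if not v: print(n,t,'none');continue
    if t=='press_plate': print(n,t,fit(plate,[.487,.155,0],v,[.006,.006,.1]))
    elif n!='wrist': print(n,t,fit(face,[.58,-.08,0,.3],v,[.02,.02,.1,.1]))
v=[(a[2],a[3],one) for a in V if a[0]!='wrist' and a[1]=='stage_face']
print('both',fit(face,[.58,-.08,0,.3],v,[.02,.02,.1,.1]))
E
```

```text
plate [[0.48937368 0.14058269 0.008     ]]
[[0.45  0.17  0.008]
 [0.532 0.163 0.008]
 [0.53  0.112 0.008]
 [0.446 0.119 0.008]]
wrist press_plate (array([ 0.4883583 ,  0.14348806, -0.13871223]), np.float64(0.02794786798163438))
side press_plate (array([ 0.4849607 ,  0.14489628, -0.12033757]), np.float64(0.09361134125011507))
side stage_face (array([ 0.5748448 , -0.08156394,  0.14419174,  0.26803806]), np.float64(0.06072106261859583))
scene press_plate (array([ 0.48422965,  0.14157402, -0.12811144]), np.float64(0.08090382819794585))
scene stage_face (array([ 0.58020985, -0.08511619,  0.11463082,  0.16370362]), np.float64(0.08773981837971312))
both (array([ 0.57442197, -0.08473987,  0.0661003 ,  0.19367721]), np.float64(0.17491261235337394))
```

>>> move_arm:
  increments:
    - [1,0.572,-0.25,0,0,0,0]
    - [1,0.572,-0.25,0,0,0,0]
    - [1,0.572,-0.25,0,0,0,0]
    - [1,0.572,-0.25,0,0,0,0]
    - [1,0.572,-0.25,0,0,0,0]
    - [1,0,0,0,0,0,-0.144]
    - [1,0,0,0,0,0,-0.144]
    - [1,0,0,0,0,0,-0.144]
    - [1,0,0,0,0,0,-0.144]
    - [1,0,0,0,0,0,-0.144]
    - [1,0,0,0,0,0,-0.144]
    - [1,0,0,0,0,0,-0.144]
    - [1,0,0,0,0,0,-0.144]
    - [1,0,0,0,0,0,-0.144]
    - [1,0,0,0,0,0,-0.144]
    - [1,0,0,0,0,0,0]
    - [1,0,0,0,0,0,0]
  force: 15

```text
time_s: 2.85
ee_pos: [0.4875, 0.143, 0.2055]
eef_rot: [3.142, -0.0, 3.006]
force: [0.7, -0.7, -0.3]
grip_width: 0.0941
grip_force: 0.0
```

Run:
```python
from h import *
o=ctrl.get_obs();print(o['ee_pos'],o['eef_rot'],o['qpos'])
p=shot('wrist','w2');one=np.ones((420,560));V=pickle.load(open('V.pkl','rb'))
for t in('press_plate','stage_face'):
    for r in ctrl.cut_out(t,p):
        m=r['mask'].astype(float);print(t,r['conf'],r['centre'])
        if t=='press_plate':print(fit(plate,[.487,.143,-.13],[(p,m,one)],[.006,.006,.1]))
        else:
            v=[(p,m,one)];print(fit(face,[.58,-.08,0.1,.25],v,[.02,.02,.1,.1])); np.save('w2f.npy',m)
```

```text
[0.48747882 0.14298939 0.2054621 ] [ 3.14159091e+00 -2.26234076e-05  3.00638970e+00] [ 2.13208849e-01  2.06325575e-01  1.63810140e+00  9.72099079e-06
  1.29718635e+00 -1.22238715e+00]
press_plate 0.95 [187.3, 281.2]
(array([ 0.48810338,  0.14279355, -0.12737727]), np.float64(0.033559741979580504))
press_plate 0.89 [280.1, 234.8]
(array([ 1.037     ,  0.255     , -8.66333333]), np.float64(1.0))
stage_face 0.79 [301.9, 137.3]
(array([ 0.60789681, -0.09949091,  0.59497837, -1.48163711]), np.float64(1.246767452413365))
stage_face 0.53 [169.9, 103.2]
(array([ 1.12465494, -0.66969772,  1.1770421 , -1.26161718]), np.float64(1.0))
```

View pics/w2.png

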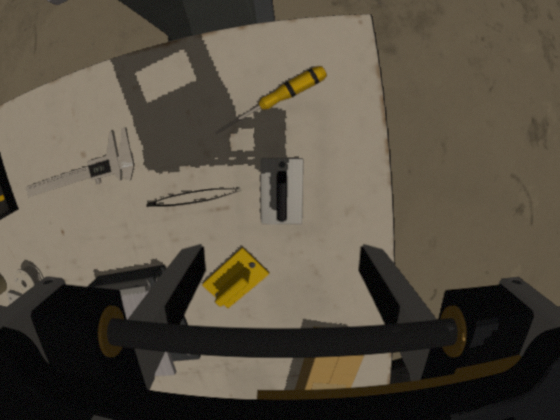

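The picture shows the plate at (281,190), centred under the tool. The tip of the tweezers at (240,190) lies under the open finger, so I narrow the gripper before descending.

>>> move_arm:
  increments:
    - [0.37,0.01,0,0.3,0,0,0]
    - [0.37,0,0,0.5,0,0,0]
    - [0.37,0,0,0.5,0,0,0]
    - [0.37,0,0,0.4,0,0,0]
    - [0.37,0,0,0.2,0,0,0]
    - [0.37,0,0,0,0,0,0]
    - [0.37,0,0,0,0,0,0]

```text
time_s: 3.7
ee_pos: [0.4874, 0.1432, 0.1113]
eef_rot: [3.141, 0.001, 3.01]
force: [-0.4, 0.6, 1.1]
grip_width: 0.0416
grip_force: 0.0
```

>>> move_arm:
  increments:
    - [0.37,0,0,0,0,0,0]
    - [0.37,0,0,0,0,0,0]
    - [0.37,0,0,0.5,0,0,0]
    - [0.37,0,0,0.5,0,0,0]
    - [0.37,0,0,0.4,0,0,0]
    - [0.37,0,0,0.3,0,0,0]
    - [0.37,0,0,0.2,0,0,0]
    - [0.37,0,0,0.06,0,0,0]
    - [0,0,0,0,0,0,0]
    - [0,0,0,0,0,0,0]
    - [0,0,0,0,0,0,0]
    - [0,0,0,0,0,0,0]
    - [0,0,0,0,0,0,0]
    - [0,0,0,0,0,0,0]
  force: 30

```text
time_s: 5.1
ee_pos: [0.4874, 0.1431, 0.0131]
eef_rot: [3.141, 0.001, 3.011]
force: [-0.8, -0.5, 6.6]
grip_width: 0.0119
grip_force: 30.0
```

>>> move_arm:
  increments:
    - [0,0,0,-0.2,0,0,0]
    - [0,0,0,-0.5,0,0,0]
    - [0,0,0,-0.6,0,0,0]
    - [0,0,0,-0.7,0,0,0]
    - [0,0,0,-0.7,0,0,0]
    - [0,0,0,-0.7,0,0,0]
    - [0,0,0,-0.6,0,0,0]
    - [0,-0.48,-0.387,0,0,0,0]
    - [0,-0.48,-0.387,0,0,0,0]
    - [0,-0.48,-0.387,0,0,0,0]
    - [0,-0.48,-0.387,0,0,0,0]
    - [0,-0.48,-0.387,0,0,0,0]
    - [0,-0.48,-0.387,0,0,0,0]
    - [0,-0.48,-0.387,0,0,0,0]
    - [0,-0.48,-0.387,0,0,0,0]
    - [0,-0.48,-0.387,0,0,0,0]
    - [0,-0.48,-0.387,0,0,0,0]
    - [0,0,0,0,0,0,-0.115]
    - [0,0,0,0,0,0,-0.115]
    - [0,0,0,0,0,0,0]

```text
time_s: 7.1
ee_pos: [0.6995, -0.0802, 0.2125]
eef_rot: [3.141, -0.001, -3.041]
force: [0.0, 0.6, -1.8]
grip_width: 0.0115
grip_force: 30.0
```

Run:
```python
from h import *
p=shot('wrist','w3');one=np.ones((420,560))
print(p['ee'],p['rot'])
for r in ctrl.cut_out('stage_face',p):
        m=r['mask'].astype(float);print(r['conf'],r['centre'],m.sum(),fit(face,[.577,-.083,0.1,.25],[(p,m,one)],[.01,.01,.1,.1]))
        if r['conf']>.7: np.save('w3f.npy',m)
```

```text
[ 0.69949073 -0.08020733  0.21253277] [ 3.14142192e+00 -6.53535051e-04 -3.04074397e+00]
0.59 [139.6, 286.5] 9724.0 (array([ 0.57662626, -0.08529799,  0.07988299,  0.23824369]), np.float64(0.18463393584500853))
```

View pics/w3.png

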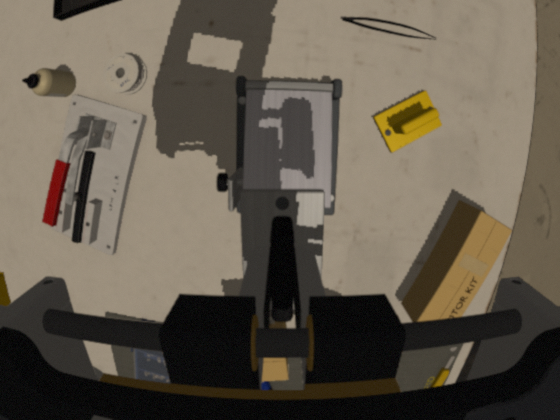

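The picture shows the stage face at cols 243–333, rows 82–190, with the ledge at row 85. The held plate covers its upper end. I refit with that part masked out, together with the earlier views.

Run:
```python
from h import *
V=pickle.load(open('V.pkl','rb'))
p3=pickle.load(open('w3.pkl','rb'))
# segment again from a fresh shot (pose same)
p=shot('wrist','w4');rs=ctrl.cut_out('stage_face',p);print([(r['conf'],r['mask'].sum()) for r in rs])
ok=np.zeros((420,560));ok[:184,200:400]=1
views={'w4':(p,rs[0]['mask']*ok,ok)}
for a in V:
    if a[1]!='stage_face':continue
    o=np.ones((420,560))
    if a[0]=='wrist': o[:,358:]=0;o[300:]=0
    views[a[0]]=(a[2],a[3]*o,o)
q0=[.577,-.085,0.1,.24];st=[.01,.01,.1,.1]
for k in [['w4'],['wrist'],['w4','wrist'],['w4','side'],['w4','scene'],['side','scene','w4','wrist']]:
    print(k,*fit(face,q0,[views[i] for i in k],st))
ims=[]
for k,z in(('w4',(60,200,200,380)),('side',(190,270,180,290)),('scene',(160,230,250,340))):
    pp,m,_=views[k];im=pp['color'].copy();c,_=cv2.findContours(m.astype(np.uint8),0,1);im=cv2.resize(im[z[0]:z[1],z[2]:z[3]],None,fx=(260/(z[3]-z[2])),fy=(260/(z[3]-z[2])),interpolation=2)
    s=260/(z[3]-z[2])
    for cc in c: cv2.polylines(im,[((cc-[z[2],z[0]]+.5)*s).astype(int)],True,(0,0,255),1)
    im=cv2.copyMakeBorder(im,0,max(0,260-im.shape[0]),0,0,0);ims.append(im[:260])
cv2.imwrite('pics/m.png',np.hstack(ims))
```

```text
[(0.92, np.int64(9643))]
['w4'] [ 0.57996258 -0.08468595  0.07677782  0.25441773] 0.028279972425107117
['wrist'] [ 0.57927447 -0.08478583  0.08415047  0.25082425] 0.008055000550634803
['w4', 'wrist'] [ 0.57912212 -0.08477717  0.0794897   0.2301403 ] 0.037038300734205644
['w4', 'side'] [ 0.57516347 -0.08470647  0.07418365  0.20425763] 0.1152762263222553
['w4', 'scene'] [ 0.57846304 -0.08487139  0.08967711  0.17173843] 0.12405676066119793
['side', 'scene', 'w4', 'wrist'] [ 0.57776303 -0.08441292  0.06480592  0.19705817] 0.26406321809797473
```

View pics/m.png

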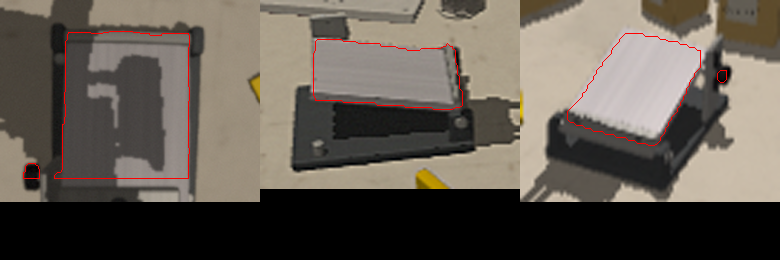

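>>> move_arm:
  increments:
    - [0,0,0.6,0.13,0,0,0]
    - [0,0,0.6,0.13,0,0,0]
    - [0,0,0.6,0.13,0,0,0]
    - [0,0,0.6,0.13,0,0,0]
    - [0,0,0.6,0.13,0,0,0]
    - [0,0,0.6,0.13,0,0,0]
    - [0,0,0,0,0.13,0,0]
    - [0,0,0,0,0.13,0,0]
    - [0,0,0,0,0.13,0,0]
    - [0,0,0,0,0,0,0]
    - [0,0,0,0,0,0,0]

```text
time_s: 8.4
ee_pos: [0.6817, 0.0997, 0.1733]
eef_rot: [-2.754, -0.0, -3.042]
force: [-0.1, 0.4, -1.3]
grip_width: 0.0118
grip_force: 30.0
```

Run:
```python
from h import *
p=shot('wrist','w5');rs=ctrl.cut_out('stage_face',p);print(p['ee'],p['rot'],[(r['conf'],r['mask'].sum(),r['centre']) for r in rs])
m=rs[0]['mask'].astype(np.uint8);n,l,s,_=cv2.connectedComponentsWithStats(m);m=(l==1+s[1:,4].argmax())
np.save('w5m.npy',m);one=np.ones((420,560));v5=(p,m.astype(float),one)
V=pickle.load(open('V.pkl','rb'));a=[a for a in V if a[0]=='wrist' and a[1]=='stage_face'][0]
o=one.copy();o[:,358:]=0;o[300:]=0;v1=(a[2],a[3]*o,o)
q0=[.579,-.085,0.08,.24];st=[.01,.01,.1,.1]
q,f=fit(face,q0,[v5],st);print(q,f);print(*fit(face,q0,[v5,v1],st))
im=p['color'].copy()
c,_=cv2.findContours(m.astype(np.uint8),0,1);ys,xs=np.nonzero(m);y0,x0=max(ys.min()-20,0),max(xs.min()-20,0);im=im[y0:ys.max()+20,x0:xs.max()+20];s=4
im=cv2.resize(im,None,fx=s,fy=s,interpolation=2)
for cc in c: cv2.polylines(im,[((cc-[x0,y0]+.5)*s).astype(int)],True,(0,0,255),1)
cv2.imwrite('pics/m5.png',im[:600,:800])
```

```text
[0.68172988 0.09970359 0.17328651] [-2.75407608e+00 -3.30864189e-05 -3.04245053e+00] [(0.9, np.int64(7549), [146.5, 178.6])]
[ 0.57868476 -0.08640695  0.07729321  0.22010691] 0.02261164205942117
[ 0.579156   -0.08511069  0.08479015  0.24693641] 0.03884118497365776
```

View pics/m5.png

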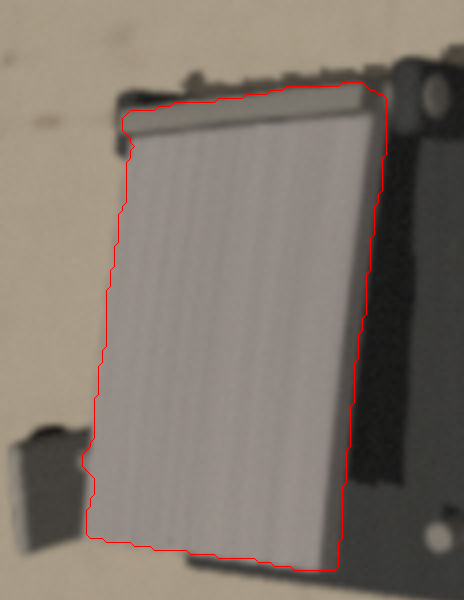

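The oblique crop shows the face clearly, so I fit its corner points directly. In crop pixels they are: top left (88,537), top right (322,570), ledge (123,113) and (362,84), lower side edge (338,571).

Run:
```python
from h import *
from scipy.optimize import least_squares
p=pickle.load(open('w5.pkl','rb'));m=np.load('w5m.npy');ys,xs=np.nonzero(m);y0,x0=max(ys.min()-20,0),max(xs.min()-20,0)
uv=np.array([(322,570),(88,537),(123,113),(362,84),(338,571),(372,115)])/4-.5+[x0,y0]
P=np.array([(.122,.045,0),(.122,-.045,0),(-.008,-.045,.006),(-.008,.045,.006),(.122,.045,-.01),(0,.045,0)])
def f(q):
    M,o=facepose(q);return (pr(p,P@M.T+o)-uv).ravel()
r=least_squares(f,[.579,-.085,.08,.24]);print(r.x,f(r.x).reshape(-1,2).round(1).tolist());J=r.jac;print(np.sqrt(np.diag(np.linalg.inv(J.T@J))))
def g(q):
    M,o=facepose(q[:4]);return np.r_[(pr(p,P@M.T+o+q[4:7])-uv).ravel(),q[4:7]/.002]
r=least_squares(g,[.579,-.085,.08,.24,0,0,0]);print(r.x)
# sub-check: view w4 with points
p4=pickle.load(open('w4.pkl','rb'))
V=pickle.load(open('V.pkl','rb'))
one=np.ones((420,560))
for a in V:
    if a[1]=='stage_face' and a[0]!='wrist':
        mm=a[3].astype(np.uint8);n,l,s,_=cv2.connectedComponentsWithStats(mm);mm=(l==1+s[1:,4].argmax()).astype(float)
        def sh(q): return [X+[q[0],q[1],q[2]] for X in face([.579,-.085,.08,q[3]])]
        print(a[0],*fit(sh,[0,0,0,.24],[(a[2],mm,one)],[.002,.002,.002,.05]))
```

```text
[ 0.57852215 -0.08515692  0.07178667  0.2034864 ] [[-0.1, 0.7], [-0.8, 0.3], [-0.9, -1.1], [0.2, -0.5], [1.2, 0.1], [-0.2, 0.4]]
[0.00053887 0.00076942 0.01119641 0.01706068]
[ 5.78844772e-01 -8.61588804e-02  7.51023189e-02  2.10512894e-01
  2.95486906e-19  4.26639946e-11 -1.57388780e-03]
side [-0.00510181  0.00407919  0.00078485  0.22486779] 0.051636771568030745
scene [ 0.00264119  0.0015114  -0.00202916  0.16820857] 0.07723512934585598
```

```bash
cat >> h.py <<'E'
def go(q,up,off):
    M,o=facepose(q);Rt=np.c_[-M[:,0],M[:,1],-M[:,2]];pl=o+M@[.04+up,0,off];tcp=pl-Rt@[-.0007,0,.013]
    s=ctrl.get_obs();R0=R.from_euler('xyz',s['eef_rot']).as_matrix()
    print('tcp',tcp.round(4),'dworld',(tcp-s['ee_pos']).round(4),'dtool units now',(R0.T@(tcp-s['ee_pos'])/.05).round(3),'in target',(Rt.T@(tcp-s['ee_pos'])/.05).round(3),'rotvec',R.from_matrix(R0.T@Rt).as_rotvec().round(4),'F',s['force'].round(1),'Ftool',(Rt.T@s['force']).round(2),'Mtool',(Rt.T@s['moment']).round(3))
E
python3 -c "
from h import *
q=[.579,-.0852,.077,.21];go(q,.01,.06);go(q,.01,.02)"
```

```text
tcp [ 0.6176 -0.0822  0.1281] dworld [-0.0644 -0.1805 -0.0457] dtool units now [ 1.635 -2.865  2.157] in target [ 1.719 -3.501  0.569] rotvec [-0.3842 -0.2026  0.0607] F [ 0.8 -0.3 -2. ] Ftool [-0.36 -0.34  2.17] Mtool [-0.378 -0.024  0.078]
tcp [ 0.6259 -0.0816  0.089 ] dworld [-0.0561 -0.1799 -0.0849] dtool units now [ 1.468 -2.573  2.883] in target [ 1.719 -3.501  1.369] rotvec [-0.3842 -0.2026  0.0607] F [ 0.8 -0.3 -2. ] Ftool [-0.36 -0.34  2.17] Mtool [-0.378 -0.024  0.078]
```

>>> move_arm:
  increments:
    - [0,0,0,0,-0.128,-0.0675,0.0202]
    - [0,0,0,0,-0.128,-0.0675,0.0202]
    - [0,0,0,0,-0.128,-0.0675,0.0202]
    - [0,0.245,-0.5,0.081,0,0,0]
    - [0,0.245,-0.5,0.081,0,0,0]
    - [0,0.245,-0.5,0.081,0,0,0]
    - [0,0.245,-0.5,0.081,0,0,0]
    - [0,0.245,-0.5,0.081,0,0,0]
    - [0,0.245,-0.5,0.081,0,0,0]
    - [0,0.245,-0.5,0.081,0,0,0]
    - [0,0,0,0,0,0,0]
    - [0,0,0,0,0,0,0]
    - [0,0,0,0,0,0,0]

```text
time_s: 9.8
ee_pos: [0.6183, -0.0815, 0.129]
eef_rot: [-3.139, 0.21, -3.063]
force: [0.5, -0.3, -2.5]
grip_width: 0.0117
grip_force: 30.0
```

Run:
```python
from h import *
q=[.579,-.0852,.077,.21];go(q,.01,.015)
p=shot('wrist','w6')
im=cv2.resize(p['color'][60:340,180:400],None,fx=2.7,fy=2.1429,interpolation=2)
cv2.imwrite('pics/w6c.png',im)
```

```text
tcp [ 0.627  -0.0815  0.0841] dworld [ 0.0087  0.     -0.0449] dtool units now [ 0.018 -0.011  0.914] in target [ 0.018 -0.013  0.914] rotvec [-0.0019  0.0004  0.0017] F [ 0.5 -0.3 -2.5] Ftool [ 0.07 -0.34  2.5 ] Mtool [-0.091  0.116 -0.011]
```

View pics/w6c.png

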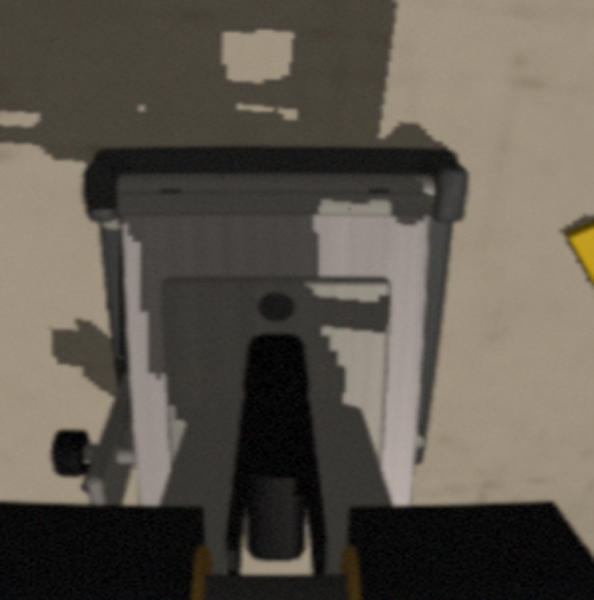

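The plate (crop cols 163–390) sits centred and parallel over the face (cols 122–432), with its lower edge just uphill of the ledge. I descend next.

>>> move_arm:
  increments:
    - [0,0,0,0.3,0,0,0]
    - [0,0,0,0.3,0,0,0]
    - [0,0.02,-0.01,0.3,0,0,0]
    - [0,0,0,0.1,0,0,0]
    - [0,0,0,0.06,0,0,0]
    - [0,0,0,0,0,0,0]
    - [0,0,0,0,0,0,0]

```text
time_s: 10.55
ee_pos: [0.6282, -0.0816, 0.0768]
eef_rot: [-3.139, 0.21, -3.062]
force: [-0.7, 1.2, -2.1]
grip_width: 0.0118
grip_force: 30.0
```

```bash
python3 -c "
from h import *
go([.579,-.0852,.077,.21],.01,0.0)"
```

```text
tcp [ 0.6301 -0.0813  0.0694] dworld [ 0.0019  0.0003 -0.0073] dtool units now [-0.007  0.003  0.152] in target [-0.007  0.003  0.152] rotvec [-0.0022 -0.0001  0.0023] F [-0.7  1.2 -2.1] Ftool [1.03 1.26 1.94] Mtool [-0.058  0.128  0.023]
```

>>> move_arm:
  increments:
    - [0,0,0,0.05,0,0,0]
    - [0,0,0,0.03,0,0,0]
    - [0,0,0,0.02,0,0,0]
    - [0,0,0,0,0,0,0]

```text
time_s: 10.95
ee_pos: [0.6289, -0.0815, 0.0713]
eef_rot: [-3.139, 0.209, -3.062]
force: [0.0, 0.8, -1.6]
grip_width: 0.0118
grip_force: 30.0
```

>>> move_arm:
  increments:
    - [0,0,0,0.02,0,0,0]
    - [0,0,0,0,0,0,0]

```text
time_s: 11.15
ee_pos: [0.6293, -0.0815, 0.071]
eef_rot: [-3.139, 0.21, -3.062]
force: [-3.8, -0.1, 3.7]
grip_width: 0.0119
grip_force: 30.0
```

```bash
python3 -c "
from h import *
go([.579,-.0852,.077,.21],.01,0.0)"
```

```text
tcp [ 0.6301 -0.0813  0.0694] dworld [ 0.0008  0.0003 -0.0016] dtool units now [-0.009  0.004  0.034] in target [-0.009  0.004  0.034] rotvec [-0.0022 -0.0003  0.0023] F [-3.8 -0.1  3.7] Ftool [ 2.92  0.16 -4.37] Mtool [-0.131  0.442  0.001]
```

>>> move_arm:
  increments:
    - [0,0,0,-0.04,0,0,0]
    - [0,0,0,0,0,-0.03,0]
    - [0,0,0,0,0,0,0]
    - [0,0,0,0.03,0,0,0]
    - [0,0,0,0,0,0,0]

```text
time_s: 11.65
ee_pos: [0.6292, -0.0815, 0.0711]
eef_rot: [-3.139, 0.239, -3.062]
force: [-1.0, -0.8, 1.3]
grip_width: 0.0122
grip_force: 30.0
```

>>> move_arm:
  increments:
    - [0,0,0,0.02,0,0,0]
    - [0,0,0,0,0,0,0]

```text
time_s: 11.85
ee_pos: [0.6298, -0.0814, 0.0706]
eef_rot: [-3.139, 0.24, -3.062]
force: [-2.2, -0.3, 4.8]
grip_width: 0.0116
grip_force: 30.0
```

>>> move_arm:
  increments:
    - [0,0,0,0.01,0,0,0]
    - [0,0,0,0,0,0,0]

```text
time_s: 12.05
ee_pos: [0.6299, -0.0815, 0.0706]
eef_rot: [-3.139, 0.24, -3.062]
force: [-5.9, -0.6, 12.0]
grip_width: 0.0119
grip_force: 30.0
```

```bash
python3 -c "
from h import *
go([.579,-.0852,.077,.24],.01,0.0)"
```

```text
tcp [ 0.629  -0.0813  0.071 ] dworld [-0.0008  0.0001  0.0004] dtool units now [ 0.014  0.004 -0.011] in target [ 0.014  0.004 -0.011] rotvec [-0.0022 -0.      0.0024] F [-5.9 -0.6 12. ] Ftool [  2.95  -0.19 -13.08] Mtool [-0.449  0.956 -0.003]
```

Contact geometry puts the slope between 0.21 (upper edge touches first) and 0.24 (lower edge touches first), so about 0.23. I back off slightly, set the lean to 0.23, and move towards the ledge.

>>> move_arm:
  increments:
    - [0,0,0,-0.03,0,0,0]
    - [0,0,0,0,-0.004,0.01,0.002]
    - [0,0.05,0,0,0,0,0]
    - [0,0.06,0.004,0,0,0,0]
    - [0,0.05,0,0,0,0,0]
    - [0,0,0,0,0,0,0]
    - [0,0,0,0,0,0,0]

```text
time_s: 12.75
ee_pos: [0.6212, -0.0818, 0.069]
eef_rot: [3.14, 0.229, -3.064]
force: [-0.2, -0.2, -1.3]
grip_width: 0.0119
grip_force: 30.0
```

Run:
```python
from h import *
go([.579,-.0852,.077,.23],.0,0.0)
p=shot('wrist','w7')
im=cv2.resize(p['color'][110:260,200:370],None,fx=4,fy=4,interpolation=2)
cv2.imwrite('pics/w7c.png',im)
```

```text
tcp [ 0.6197 -0.0821  0.0682] dworld [-0.0015 -0.0003 -0.0008] dtool units now [ 0.032 -0.003  0.009] in target [ 0.032 -0.003  0.009] rotvec [ 0.0021 -0.0013  0.0003] F [-0.2 -0.2 -1.3] Ftool [ 0.53 -0.17  1.17] Mtool [-0.104  0.166  0.039]
```

View pics/w7c.png

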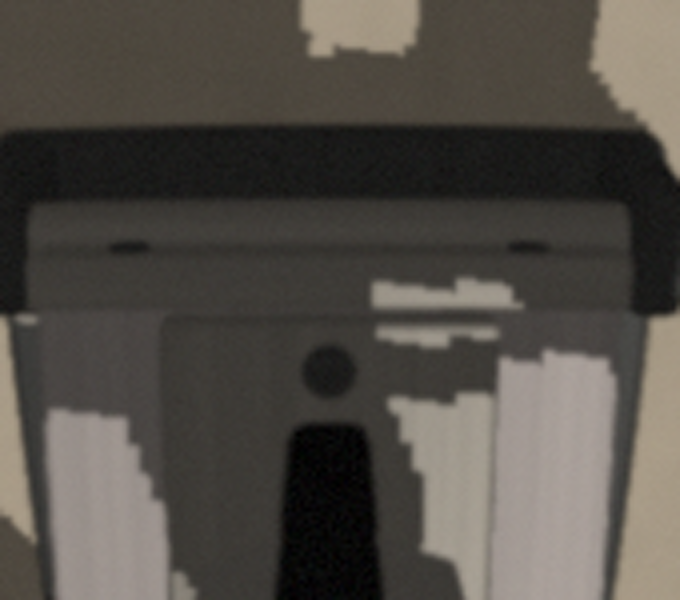

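The picture shows the plate's lower edge (row 318, cols 160–498, centre 329) parallel to the ledge and centred on it (cols 25–632, centre 328). The gap is about 1.5 mm. I slide it on until it touches.

>>> move_arm:
  increments:
    - [0,0.02,0,0.005,0,0,0]
    - [0,0.01,0,0,0,0,0]
    - [0,0,0,0,0,0,0]

```text
time_s: 13.1
ee_pos: [0.62, -0.082, 0.0686]
eef_rot: [3.14, 0.229, -3.064]
force: [-0.5, -0.6, 0.9]
grip_width: 0.012
grip_force: 30.0
```

>>> move_arm:
  increments:
    - [0,0.012,0,0,0,0,0]
    - [0,0,0,0,0,0,0]

```text
time_s: 13.3
ee_pos: [0.6198, -0.082, 0.0686]
eef_rot: [3.14, 0.23, -3.064]
force: [3.1, -0.4, -0.7]
grip_width: 0.0117
grip_force: 30.0
```

```bash
python3 -c "
from h import *
go([.579,-.0852,.077,.23],.0,0.0)"
```

```text
tcp [ 0.6197 -0.0821  0.0682] dworld [-0.0001 -0.0001 -0.0005] dtool units now [ 0.004 -0.001  0.008] in target [ 0.004 -0.001  0.008] rotvec [0.0018 0.0003 0.0003] F [ 3.1 -0.4 -0.7] Ftool [-2.82 -0.64  1.35] Mtool [-0.024 -0.788  0.013]
```

>>> move_arm:
  increments:
    - [0,0,0,0.008,0,0,0]
    - [0,0,0,0,0,0,0]

```text
time_s: 13.5
ee_pos: [0.6198, -0.082, 0.0685]
eef_rot: [3.14, 0.23, -3.064]
force: [1.3, 1.0, 4.5]
grip_width: 0.012
grip_force: 30.0
```

>>> move_arm:
  increments:
    - [0,0,0,0.008,0,0,0]
    - [0,0,0,0,0,0,0]

```text
time_s: 13.7
ee_pos: [0.6198, -0.082, 0.0684]
eef_rot: [3.14, 0.23, -3.064]
force: [-3.9, 2.4, 8.9]
grip_width: 0.0117
grip_force: 30.0
```

```bash
python3 -c "
from h import *
go([.579,-.0852,.077,.23],.0,0.0)"
```

```text
tcp [ 0.6197 -0.0821  0.0682] dworld [-0.0001 -0.     -0.0002] dtool units now [ 0.004 -0.001  0.004] in target [ 0.004 -0.001  0.004] rotvec [0.0018 0.0001 0.0004] F [-3.9  2.4  8.9] Ftool [ 1.59  2.66 -9.54] Mtool [-0.252 -0.2   -0.006]
```

>>> move_arm:
  increments:
    - [0,0,0,-0.016,0,0,0]
    - [0,0,0,0,0.002,-0.006,0]
    - [0,0,0,0.012,0,0,0]
    - [0,0,0,0,0,0,0]

```text
time_s: 14.1
ee_pos: [0.6198, -0.082, 0.0683]
eef_rot: [-3.141, 0.236, -3.064]
force: [1.6, 0.9, 5.7]
grip_width: 0.0119
grip_force: 30.0
```

```bash
cat > avg.py <<'E'
from h import *
F=[];M=[]
for _ in range(8):
    ctrl.camera('side');s=ctrl.get_obs();Rt=R.from_euler('xyz',s['eef_rot']).as_matrix();F.append(Rt.T@s['force']);M.append(Rt.T@s['moment'])
F=np.mean(F,0);M=np.mean(M,0);print('F',F.round(2),'M',M.round(3))
f=F-[.1,-.2,2.];m=M-[-.07,.14,.01];L=.285
print('f',f.round(2),'rx',((L*f[0]-m[1])/f[2]).round(3),'ry',((m[0]+L*f[1])/f[2]).round(3))
go([.579,-.0852,.077,.236],.0,0.0)
E
python3 avg.py
```

```text
F [-3.28  0.6  -4.9 ] M [-0.205 -0.64  -0.002]
f [-3.38  0.8  -6.9 ] rx 0.027 ry -0.014
tcp [ 0.6195 -0.0821  0.0684] dworld [-0.0003 -0.0001  0.0001] dtool units now [ 0.005 -0.001 -0.004] in target [ 0.005 -0.001 -0.004] rotvec [-0.0001 -0.0001  0.0003] F [2.  1.  5.9] Ftool [-3.38  0.86 -5.25] Mtool [-0.206 -0.628 -0.039]
```

>>> move_arm:
  increments:
    - [0,0,0,0.01,0,0,0]
    - [0,0,0,0,0,0,0]

```text
time_s: 14.7
ee_pos: [0.6198, -0.082, 0.0683]
eef_rot: [-3.141, 0.236, -3.064]
force: [-3.1, 0.4, 11.7]
grip_width: 0.0116
grip_force: 30.0
```

```bash
python3 avg.py
```

```text
F [ -0.08   1.25 -11.72] M [-0.335 -0.044  0.026]
f [ -0.18   1.45 -13.72] rx -0.01 ry -0.011
tcp [ 0.6195 -0.0821  0.0684] dworld [-0.0003 -0.0001  0.0001] dtool units now [ 0.006 -0.001 -0.004] in target [ 0.006 -0.001 -0.004] rotvec [-0.0001 -0.0001  0.0004] F [-2.7  1.2 11.5] Ftool [ -0.15   1.38 -11.79] Mtool [-0.321 -0.049 -0.009]
```

The centre of pressure is now close to the plate's centre, so it is flush. I nudge it against the ledge once more and check.

>>> move_arm:
  increments:
    - [0,0.012,0,0,0,0,0]
    - [0,0,0,0,0,0,0]

```text
time_s: 15.3
ee_pos: [0.6198, -0.082, 0.0683]
eef_rot: [-3.141, 0.237, -3.064]
force: [2.9, 1.7, 8.2]
grip_width: 0.0119
grip_force: 30.0
```

```bash
python3 avg.py
python3 - <<'E'
from h import *
p=shot('wrist','w8');a=cv2.resize(p['color'][110:260,200:370],None,fx=3.5,fy=3.5,interpolation=2)
cv2.imwrite('pics/w8c.png',a)
E
```

```text
F [-4.98  1.53 -8.21] M [-0.369 -0.783  0.026]
f [ -5.08   1.73 -10.21] rx 0.051 ry -0.019
tcp [ 0.6195 -0.0821  0.0684] dworld [-0.0004 -0.      0.0001] dtool units now [ 0.006 -0.    -0.004] in target [ 0.006 -0.    -0.004] rotvec [-0.0004  0.0013  0.0004] F [2.7 1.6 9. ] Ftool [-4.89  1.42 -8.12] Mtool [-0.368 -0.719  0.005]
```

View pics/w8c.png

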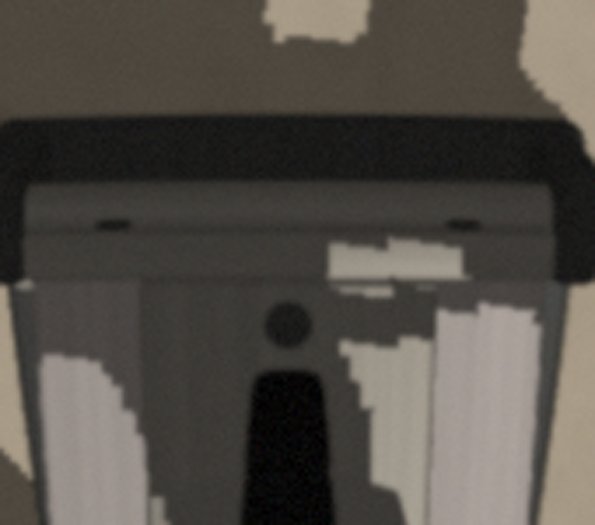

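>>> move_arm:
  increments:
    - [0,0,0,0.008,0,0,0]
    - [0,0,0,0,0,0,0]
    - [0,0,0,0,0,0,0]

```text
time_s: 16.05
ee_pos: [0.6199, -0.082, 0.0683]
eef_rot: [-3.141, 0.237, -3.064]
force: [-0.6, 1.2, 14.1]
grip_width: 0.0119
grip_force: 30.0
```

```bash
python3 avg.py
```

```text
F [ -2.24   1.79 -13.63] M [-0.481 -0.318  0.032]
f [ -2.34   1.99 -15.63] rx 0.013 ry -0.01
tcp [ 0.6195 -0.0821  0.0684] dworld [-0.0004 -0.0001  0.0002] dtool units now [ 0.006 -0.    -0.005] in target [ 0.006 -0.    -0.005] rotvec [-0.0003  0.0013  0.0004] F [-0.2  1.4 13.7] Ftool [ -3.09   1.37 -13.4 ] Mtool [-0.493 -0.326  0.053]
```

The plate is flush, centred and against the ledge, with about 15 N of normal force centred under the grip. I'm handing it in.

```bash
python3 -c "
from station import ctrl
print(ctrl.hand_in())"
```

```text
the job is handed in; nothing more can be done
None
```

The job is handed in at about 16.5 s: the plate is flush on the face, centred and square against the ledge, still gripped at 30 N and pressed on with about 15 N; I moved nothing else on the bench.

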